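# Dry-fit the components on a control-panel mounting plate

### The job

Dry-fit this control panel before it is drilled, every part square to the mounting plate: take the heat sink from the tray and set it on the plate midway between the main switch and the power supply, level with them and with its fins running towards the cable duct, and put the solid-state relay centred on top of it, its long side along the fins. Set the contactor straight in front of the main switch (in front means the side away from the duct), long side pointing towards the switch, and the terminal block straight in front of the power supply, lying across, parallel to the duct, each with 40 mm clear between it and the device behind it. Set the parts down rather than dropping them, let go of everything, and leave the centre punch and the cable gland where they lie.

Things in the scene. Friction and masses are not known exactly. Their poses are not given: they have to be found in the camera images.
- plate: Fixed grey steel mounting plate, 250 (x) by 300 (y) by 3 mm thick, on the mat (mat top z = 2 mm) to the robot's left or right, turned up to 0.2 rad. Origin: centre of its underside. x points away from the robot, to the cable duct: grey slotted plastic trunking fixed along the far edge at x = +100 mm, 30 mm wide, 280 long, 40 high. In front means -x.
- main_switch: Fixed on the plate: light grey device with a black rotary handle on top; 70 mm (x) by 50 (y), 45 high, 64 with the handle. Origin: centre of its underside, on the plate's upper face at plate x = +35 mm, y = +90 or -90 mm (changes from start to start; the power supply has the other side). Axes parallel to the plate's.
- power_supply: Fixed on the plate: bright metal box with perforated top and a black row of screw terminals at its front end; 70 mm (x) by 50 (y), 30 high. Origin: centre of its underside, on the plate's upper face at plate x = +35 mm, y = -90 or +90 mm. Axes parallel to the plate's.
- heat_sink: Loose bare aluminium heat sink: flat pad on top, fins along x underneath that show as a comb at its ends; 70 mm (x) by 50 (y), 35 high, 0.19 kg. Grip across y (flat sides). Origin: centre of its underside. Starts upright in the tray, its x within 0.6 rad of the robot's x. In its place it has 40 mm clear on each side, origin 90 mm from both neighbours'; either way round.
- ssr: Loose solid-state relay: low black block on a metal base plate, four big screw terminals and a pale label on top; 58 mm (x) by 45 (y), 25 high, 0.1 kg. Grip across y (flat sides). Origin: centre of its underside. Starts upright in the tray, its x within 0.6 rad of the robot's x. Goes on the heat sink's flat top, 35 mm above the heat sink's origin; either way round.
- contactor: Loose contactor, the tallest part: stepped light grey body, four screws at each end, black head; 66 mm (x) by 45 (y), 61 high, 0.24 kg. Grip across y: 45 wide up to 48 mm. Origin: centre of its underside. Starts upright in the tray, its x within 0.6 rad of the robot's x. In its place its origin is 108 mm in front of the main switch's (35 + 40 + 33), its x along the switch's; either way round.
- terminal_block: Loose terminal block: black strip with two rows of six screws; 80 mm (x) by 22 (y), 20 high, 0.06 kg. Grip across y. Origin: centre of its underside. Starts upright in the tray, its x within 0.6 rad of the robot's x. In its place its origin is 86 mm in front of the power supply's (35 + 40 + 11), its x along the plate's y; either way round.
- tray: Fixed shallow black tray with pale liner, 270 mm (x) by 320 (y), walls 5 mm thick, 22 high, floor 5 mm thick, on the mat on the other side from the plate, turned up to 0.2 rad. Origin: centre of its underside. The four loose parts lie near x = -75 or +35 mm, y = -75 or +75 mm in its frame, shuffled.
- gland: Small grey plastic cable gland standing in the tray near its far wall (x about +106 mm), 28 mm across and 35 high; loose, to be left alone (not moved over 20 mm). Origin: centre of its underside.
- punch: Centre punch, 84 mm long (x, point towards +x), 11 mm thick, brass body and steel point, lying on the plate near the middle of its front half (plate x about -70 mm, y within 12 mm of the middle, about along x); loose, to be left alone (not moved over 20 mm). Origin: under its middle.

How it is judged (in metres and radians):
At the end, for the whole second after the job is handed in: On the plate: heat sink midway between switch and supply, contactor 40 mm before the switch, terminal block crosswise 40 mm before the supply (each within 14 mm); relay centred on the heat sink within 10 mm; all square within 0.2 rad, upright, released, at rest (x of heat_sink in the frame of main_switch between -0.014 and 0.014 m and horizontal distance between heat_sink and main_switch below 0.104 m and horizontal distance between heat_sink and power_supply below 0.104 m and angle between the x axis of heat_sink and the x axis of plate, either way round below 0.2 rad and z of heat_sink in the frame of plate between -0.001 and 0.007 m and x of ssr in the frame of heat_sink between -0.01 and 0.01 m and y of ssr in the frame of heat_sink between -0.01 and 0.01 m and z of ssr in the frame of heat_sink between 0.031 and 0.039 m and angle between the x axis of ssr and the x axis of heat_sink, either way round below 0.2 rad and x of contactor in the frame of main_switch between -0.122 and -0.094 m and y of contactor in the frame of main_switch between -0.014 and 0.014 m and angle between the x axis of contactor and the x axis of main_switch, either way round below 0.2 rad and z of contactor in the frame of plate between -0.001 and 0.007 m and x of terminal_block in the frame of power_supply between -0.1 and -0.072 m and y of terminal_block in the frame of power_supply between -0.014 and 0.014 m and angle between the x axis of terminal_block and the y axis of power_supply, either way round below 0.2 rad and z of terminal_block in the frame of plate between -0.001 and 0.007 m and angle between each of heat_sink, ssr, contactor, terminal_block's own z axis and vertical below 0.1 rad and linear speed of each of heat_sink, ssr, contactor, terminal_block below 0.02 m/s); the robot touches nothing.
It fails at once if a part is let go in the air, more than about 25 mm above where it should rest ((height (world z) of heat_sink above 0.033 m and contact force between the fingers and heat_sink below 0.01 N) or (height (world z) of ssr above 0.068 m and contact force between the fingers and ssr below 0.01 N) or (height (world z) of contactor above 0.033 m and contact force between the fingers and contactor below 0.01 N) or (height (world z) of terminal_block above 0.033 m and contact force between the fingers and terminal_block below 0.01 N)).
It fails at once if the cable gland is pushed more than 20 mm from where it was (distance of gland from where it was at the start of the episode above 0.02 m).
It fails at once if the centre punch is pushed more than 20 mm from where it was (distance of punch from where it was at the start of the episode above 0.02 m).
It also fails if it takes over 109 s, if anything falls off the work surface, if the arm or the gripper's body presses on something with over 40 N, if the wrist force passes 120 N, or if a joint passes its speed limit or range.

### The arm

A 7-joint arm with a two-finger parallel gripper is mounted at the origin on the work surface. World frame = base frame: x ahead of the robot, y to its left, z up, the work surface at z = 0. Lengths are in m, angles in degrees, forces in N, time in s.
With the tool pointing down it reaches from about 0.4 to 0.85 m from the base axis. Payload 10.4 kg.
Tool frame: the origin (TCP) lies midway between the tips of the shut fingers; the grasp point (between the pads) lies 19 mm behind it (r.grasp_offset is the distance from the TCP to the grasp point, in m); z points along the fingers, y is the line along which they close (so a half turn about z gives the same grasp; the last joint's range is limited). The gripper opens to 87 mm and grips with 3 to 60 N. Pads are 19 mm wide; open, the fingers measure 117 mm over their backs; the gripper's body (75 mm by 190 mm) begins 51 mm behind the grasp point.
Start: joints at [69.523, 19.034, -3.707, 83.658, 1.238, 77.344, -5.071], TCP at [0.205, -0.59, 0.223] pointing down, gripper open.
Joint ranges: [-148.97, 148.97], [-28.65, 121.19], [-84.17, 76.75], [9.2, 138.47], [-72.65, 252.65], [3.7, 117.97], [-149.18, 149.18]. Speed limits (degrees/s): [127.2, 127.2, 159.86, 159.86, 180, 180, 180].

### API

Orientations are given as [roll, pitch, yaw] about the fixed x, y, z axes, in that order (R = Rz(yaw) Ry(pitch) Rx(roll)).
In Python, from rig import r gives the robot as it stands. The module is installed in compiled form; this text tells all that it offers.
- The arm moves only by the shell command python3 -m jog 'ROWS'. ROWS is JSON, a list of rows, each a list of 3 entries, a list of its own where there are three numbers: the shift along the tool's x, y, z in units of 25 mm (1.0 is 25 mm), then the turn, a rotation vector about the tool's x, y, z in rad, then the finger opening in mm, from 0 to 87. In form: [[[x, y, z], [ax, ay, az], claw], ...]. A call has 1 to 12 rows; each row is the pose to reach, as a shift and turn from the pose commanded when the call began, along the tool's axes at that moment; what a row does not reach only later rows make up. A row lasts 1/10 s, in which the tool goes at most 50 mm and 8.59 degrees, less where a joint would pass 70% of its speed; a pose out of reach is approached as far as the arm can. A call with a gripper value outside its range is refused whole. The fingers move at their own pace and stop on an object; the grip force is fixed at half the most. Time passes only in rows, so rows that repeat a pose let the fingers close. It gives the time, the measured TCP pose, the force, the opening and the grip force at its end, in the units of the state.
- r.get_state(): the state, without advancing time (a new reading comes with each control period).
- r.camera(name): name is "scene" or "top" or "wrist"; returns a dict with "image" (420x560x3 uint8, red, green, blue), "K" (3x3 intrinsics, pixels), "k1" (the pictures are not rectified: a ray, as slopes to the right and down, at radius r is drawn at 1 + k1 r^2 times it, then the intrinsics apply), "extrinsics" (4x4, takes a point from world to camera coordinates). Camera axes: x right, y down, z forward; pixel columns grow to the right and rows downward; lengths in m; the calibration is good to about 2 mm. A picture is of the moment at which its call begins. There is no depth.
- r.job_done(): hands the job in; it is judged then, once.
Trained networks look in the newest picture that a camera, given by its name, has taken for a name from the list of things; names that differ only in an ending like _2 or _b are one class to them, and where a whole thing is asked for, a point or a joint stands for the part that bears it (a point fixed in the world has none). Each returns a list of dicts, best first, with "p" (0 to 1); they miss things now and then, are a little off and sometimes report something else, mostly with a low value. They report only what shows in the picture. A call takes as long as a camera call.
- r.trace(thing, camera): "region" (420x560 bool, what is visible of it) and "bbox" ([left, top, right, bottom] in pixels, round what is visible of it).
- r.landmark_of(thing, camera): "centre" ([column, row] in pixels: a listed point, or the origin of a listed thing).
The state is a dict: "t": time; "qpos": joint angles; "joint_vel": joint speeds; "effort": joint torques, N m; "tcp_pos": TCP position; "orientation": TCP orientation; "wrist_force": force on the tool from outside, world axes, zero at the start; "wrist_torque": the same for the moment, N m; "gripper_width": finger opening in m; "grasp_force": force on a finger pad.
Only numpy, scipy, OpenCV 4.12 (cv2) and the standard library are available. Lean on these libraries where they do the work, as an engineer would, in place of code of your own. Each camera call takes 0.05 s, during which the arm holds its last target. There are 200 camera calls.

## Working session

There is one attempt and no reset: what is moved stays moved. The work goes in short steps, Python scripts to look and compute and a shell command to move; the robot and the scene stay as the last step left them, time stands still between calls to the robot, and variables do not carry over. Pictures are saved under pics/ and viewed, at most 14 in all, crops included, and the job is handed in when it is done.

```bash
mkdir -p pics; cat > h.py <<'E'
import numpy as np, cv2
from rig import r
from scipy.spatial.transform import Rotation as Rn
def ray(c,uv):
    K,k1,E=np.array(c['K']),c['k1'],np.array(c['extrinsics'])
    uv=np.atleast_2d(uv).astype(float)
    d=(uv-[K[0,2],K[1,2]])/[K[0,0],K[1,1]]; s=d.copy()
    for _ in range(30): s=d/(1+k1*(s**2).sum(1,keepdims=True))
    R,t=E[:3,:3],E[:3,3]
    return -R.T@t,(np.c_[s,np.ones(len(s))])@R
def onz(c,uv,z):
    o,d=ray(c,uv); return (o+d*((z-o[2])/d[:,2:]))
def proj(c,P):
    K,k1,E=np.array(c['K']),c['k1'],np.array(c['extrinsics'])
    P=np.atleast_2d(P)@E[:3,:3].T+E[:3,3]; s=P[:,:2]/P[:,2:]
    s=s*(1+k1*(s**2).sum(1,keepdims=True)); return s*[K[0,0],K[1,1]]+[K[0,2],K[1,2]]
def save(c,n): cv2.imwrite('pics/'+n+'.png',c['image'][:,:,::-1])
def st():
    s=r.get_state(); print(round(s['t'],2),np.round(s['tcp_pos'],4),np.round(s['orientation'],2),s['gripper_width'],s['grasp_force'])
E
python3 - <<'E'
from h import *
st()
for n in('top','scene'):
    c=r.camera(n); save(c,n+'0'); print(n,np.round(ray(c,[280,210])[0],3),np.round(ray(c,[280,210])[1],2))
    for th in('plate','main_switch','power_supply','heat_sink','ssr','contactor','terminal_block','tray','gland','punch'):
        l=r.landmark_of(th,n)[:2]; t=r.trace(th,n)[:2]
        print(th,[(np.round(x['centre'],1).tolist(),round(x['p'],2)) for x in l],[(np.round(x['bbox']).tolist(),round(x['p'],2)) for x in t], [np.round(onz(c,x['centre'],.005 if th in('plate','tray','punch') else .007)[0],3).tolist() for x in l])
E
```

```text
0.0 [ 0.2052 -0.5899  0.2218] [-1.7992e+02  1.0000e-02  1.9180e+01] 0.08720492262119982 0.0
top [0.38  0.001 0.891] [[ 0.22  0.   -0.98]]
plate [([388.8, 237.3], 0.55), ([410.6, 178.8], 0.34)] [([100.0, 180.0, 259.0, 311.0], 0.57)] [[0.528, -0.215, 0.005], [0.651, -0.263, 0.005]]
main_switch [([134.5, 225.6], 0.76), ([179.2, 280.4], 0.72)] [] [[0.542, 0.295, 0.007], [0.435, 0.199, 0.007]]
power_supply [] [([211.0, 208.0, 240.0, 246.0], 0.93)] []
heat_sink [([422.2, 216.1], 0.66), ([392.1, 234.8], 0.45)] [([408.0, 192.0, 448.0, 234.0], 0.94)] [[0.573, -0.283, 0.007], [0.533, -0.221, 0.007]]
ssr [([433.4, 264.5], 0.93)] [([421.0, 251.0, 452.0, 280.0], 0.96)] [[0.475, -0.302, 0.007]]
contactor [([362.2, 278.6], 0.8)] [([352.0, 260.0, 380.0, 294.0], 0.57)] [[0.445, -0.16, 0.007]]
terminal_block [([350.1, 225.9], 0.65)] [] [[0.55, -0.137, 0.007]]
tray [([390.5, 237.3], 0.89)] [([301.0, 161.0, 488.0, 320.0], 0.72)] [[0.528, -0.218, 0.005]]
gland [([411.0, 176.1], 0.64), ([389.1, 236.1], 0.33)] [([408.0, 168.0, 423.0, 187.0], 0.46)] [[0.657, -0.264, 0.007], [0.53, -0.215, 0.007]]
punch [([3
[... 550 characters left out ...]
318.0], 0.84)] [([125.0, 289.0, 181.0, 345.0], 0.93)] [[0.576, -0.285, 0.007]]
ssr [([121.7, 279.1], 0.69)] [([94.0, 259.0, 141.0, 299.0], 0.81)] [[0.482, -0.299, 0.007]]
contactor [([402.3, 138.1], 0.7), ([182.7, 221.6], 0.58)] [] [[0.553, 0.291, 0.007], [0.449, -0.16, 0.007]]
terminal_block [([225.9, 257.3], 0.74)] [([205.0, 241.0, 250.0, 268.0], 0.58)] [[0.555, -0.138, 0.007]]
tray [([181.6, 274.7], 0.88)] [([56.0, 170.0, 305.0, 407.0], 0.83)] [[0.535, -0.215, 0.005]]
gland [([194.2, 351.1], 0.48)] [([182.0, 334.0, 197.0, 354.0], 0.51)] [[0.657, -0.266, 0.007]]
punch [([328.7, 124.1], 0.5)] [([313.0, 110.0, 344.0, 135.0], 0.47), ([383.0, 112.0, 423.0, 151.0], 0.4)] [[0.434, 0.199, 0.005]]
```

View pics/top0.png

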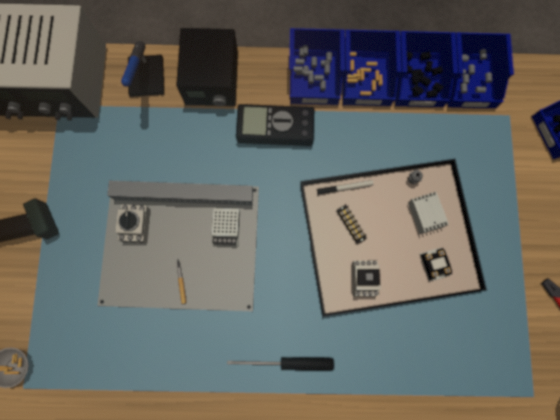

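View pics/scene0.png

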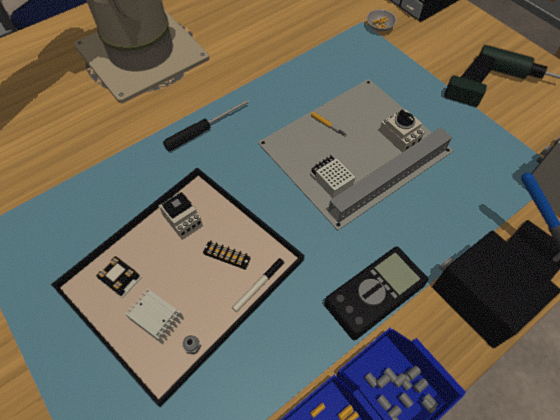

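```bash
cat > fit.py <<'E'
from h import *
from scipy.optimize import minimize
D=dict(plate=[(0,0,0,.25,.30,.003),(.1,0,.003,.03,.28,.043)],tray=[(0,0,0,.27,.32,.022)],main_switch=[(0,0,0,.07,.05,.045),(0,0,0,.03,.03,.064)],power_supply=[(0,0,0,.07,.05,.03)],
 heat_sink=[(0,0,0,.07,.05,.035)],ssr=[(0,0,0,.058,.045,.025)],contactor=[(0,0,0,.066,.045,.048),(0,0,0,.035,.035,.061)],terminal_block=[(0,0,0,.08,.022,.02)],
 punch=[(0,0,0,.084,.011,.011)],gland=[(0,0,0,.024,.024,.035)])
def pts(th):
    P=[]
    for x,y,z0,a,b,z1 in D[th]:
        P+=[(x+i*a/2,y+j*b/2,z) for i in(-1,1) for j in(-1,1) for z in(z0,z1)]
    return np.array(P)
def mask(c,th,p,z):
    cs,sn=np.cos(p[2]),np.sin(p[2]); P=pts(th)@np.array([[cs,sn,0],[-sn,cs,0],[0,0,1]])+[p[0],p[1],z]
    h=cv2.convexHull(proj(c,P).astype(np.float32))
    m=np.zeros((840,1120),np.uint8); cv2.fillConvexPoly(m,np.round(h*2*16).astype(np.int32),1,shift=4); return m>0
def fit(views,th,z,p0,gate=.06):
    R=[]
    for c,n in views:
        best=None
        for t in r.trace(th,n):
            reg=np.array(t['region']).astype(np.uint8)
            m=cv2.moments(reg,True)
            if m['m00']<20: continue
            q=onz(c,[m['m10']/m['m00'],m['m01']/m['m00']],z+D[th][0][5]/2)[0]
            if np.hypot(*(q[:2]-p0[:2]))<gate and (best is None or t['p']>best[0]): best=(t['p'],reg)
        if best is None: print(th,n,'none'); continue
        k=cv2.findNonZero(best[1]); h=cv2.convexHull(k).astype(float)*2+1
        f=np.zeros((840,1120),np.uint8); cv2.fillConvexPoly(f,np.round(h).astype(np.int32),1); f=cv2.dilate(f,np.ones((3,3),np.uint8))
        R.append((c,f>0,n,best[0]))
    if not R: return None
    def iou(p,c,f): m=mask(c,th,p,z); return (m&f).sum()/(m|f).sum()
    cost=lambda p:-np.mean([iou(p,c,f) for c,f,*_ in R])
    b=None
    for y in ([p0[2]] if len(p0)>2 else np.deg2rad(range(-40,50,13))):
        s=minimize(cost,[p0[0],p0[1],y],method='Nelder-Mead',options=dict(initial_simplex=np.array([[0,0,0],[.012,0,0],[0,.012,0],[0,0,.2]])+[p0[0],p0[1],y],maxiter=120,xatol=2e-4,fatol=1e-4))
        if b is None or s.fun<b.fun:b=s
    print(th,np.round(b.x[:2],4),'yaw',round(np.rad2deg(b.x[2]),1),[(n,round(iou(b.x,c,f),2),round(pp,2)) for c,f,n,pp in R]); return b.x
E
python3 - <<'E'
from fit import *
V=[(r.camera(n),n) for n in('top','scene')]
for th,z,p0 in[('plate',.002,(.5,.195)),('tray',.002,(.53,-.217)),('main_switch',.005,(.55,.288)),('power_supply',.005,(.532,.11)),('heat_sink',.007,(.574,-.284)),('ssr',.007,(.478,-.30)),('contactor',.007,(.447,-.16)),('terminal_block',.007,(.552,-.138)),('punch',.005,(.434,.197)),('gland',.007,(.657,-.265))]:
    fit(V,th,z,p0)
    for v in V: fit([v],th,z,p0)
c=V[0][0]; cv2.imwrite('pics/plate1.png',cv2.resize(c['image'][165:325,85:275,::-1],None,fx=4,fy=3.75*4/3.75*.9,interpolation=cv2.INTER_CUBIC))
E
```

```text
plate [0.5066 0.2011] yaw -1.1 [('top', np.float64(0.98), 0.97), ('scene', np.float64(0.97), 0.93)]
plate [0.5042 0.2006] yaw -1.1 [('top', np.float64(0.99), 0.97)]
plate [0.5102 0.2015] yaw -0.8 [('scene', np.float64(0.99), 0.93)]
tray [ 0.5319 -0.2153] yaw 9.9 [('top', np.float64(0.97), 0.57), ('scene', np.float64(0.98), 0.87)]
tray [ 0.5286 -0.2169] yaw 9.5 [('top', np.float64(0.98), 0.57)]
tray [ 0.5353 -0.2146] yaw 9.8 [('scene', np.float64(0.99), 0.87)]
main_switch [0.5417 0.2891] yaw -1.3 [('top', np.float64(0.9), 0.85), ('scene', np.float64(0.83), 0.78)]
main_switch [0.5389 0.2882] yaw -1.2 [('top', np.float64(0.95), 0.85)]
main_switch [0.5478 0.2884] yaw 3.9 [('scene', np.float64(0.9), 0.78)]
power_supply [0.5397 0.1104] yaw 1.8 [('top', np.float64(0.93), 0.97), ('scene', np.float64(0.84), 0.94)]
power_supply [0.5379 0.1096] yaw 0.4 [('top', np.float64(0.97), 0.97)]
power_supply [0.5446 0.1117] yaw 0.5 [('scene', np.float64(0.92), 0.94)]
heat_sink [ 0.5738 -0.2874] yaw 18.5 [('top', np.float64(0.9), 0.59), ('scene', np.float64(0.84), 0.9)]
heat_sink [ 0.574  -0.2903] yaw 17.
[... 614 characters left out ...]
379] yaw 31.3 [('top', np.float64(0.91), 0.9), ('scene', np.float64(0.85), 0.68)]
terminal_block [ 0.5505 -0.139 ] yaw 30.6 [('top', np.float64(0.95), 0.9)]
terminal_block [ 0.5578 -0.1363] yaw 31.5 [('scene', np.float64(0.97), 0.68)]
punch [0.4314 0.1932] yaw 10.3 [('top', np.float64(0.84), 0.54), ('scene', np.float64(0.74), 0.73)]
punch [0.431  0.1931] yaw 11.0 [('top', np.float64(0.85), 0.54)]
punch [0.433  0.1936] yaw 9.4 [('scene', np.float64(0.75), 0.73)]
gland [ 0.6495 -0.2649] yaw 3.3 [('top', np.float64(0.71), 0.52), ('scene', np.float64(0.65), 0.5)]
gland [ 0.6476 -0.2668] yaw 33.5 [('top', np.float64(0.77), 0.52)]
gland [ 0.6515 -0.2639] yaw -1.6 [('scene', np.float64(0.66), 0.5)]
```

View pics/plate1.png

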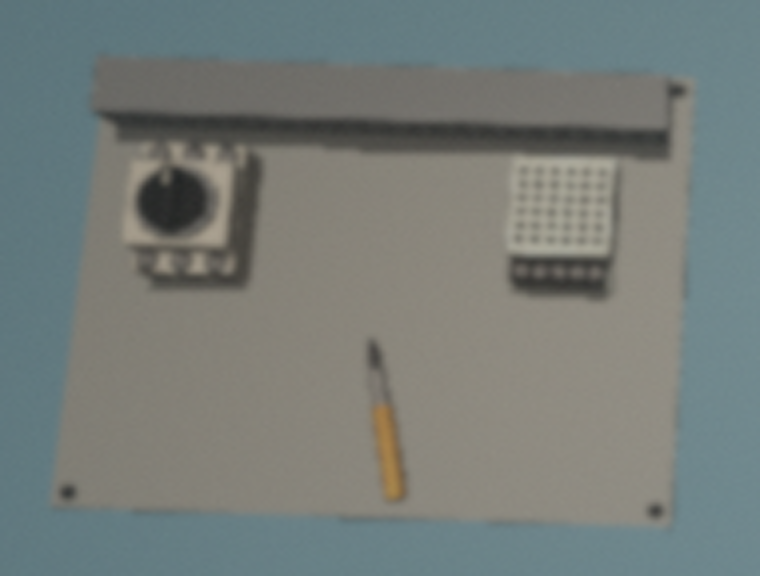

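```bash
cat >> h.py <<'E'
def go(*T):
    s=r.get_state(); p=np.array(s['tcp_pos']); R=Rn.from_euler('xyz',s['orientation'],degrees=True)
    for x,y,z,w in T:
        g=Rn.from_euler('xyz',[180,0,w],degrees=True)
        d=R.inv().apply(np.array([x,y,z])-p)/.025; q=(R.inv()*g).as_rotvec()
        print('go',(x,y,z,w),np.round(d,2).tolist(),np.round(q,3).tolist())
E
python3 -c "
from h import *
st(); go((.574,-.288,.2,18))"
```

```text
4.2 [ 0.2054 -0.5903  0.2226] [179.99  -0.    19.19] 0.08697391522942563 0.0
go (0.574, -0.288, 0.2, 18) [17.9, -6.58, 0.9] [0.0, -0.0, 0.021]
```

```bash
python3 -m jog '[[[17.9,-6.58,0.9],[0,0,0.02],80],[[17.9,-6.58,0.9],[0,0,0.02],80],[[17.9,-6.58,0.9],[0,0,0.02],80],[[17.9,-6.58,0.9],[0,0,0.02],80],[[17.9,-6.58,0.9],[0,0,0.02],80],[[17.9,-6.58,0.9],[0,0,0.02],80],[[17.9,-6.58,0.9],[0,0,0.02],80],[[17.9,-6.58,0.9],[0,0,0.02],80],[[17.9,-6.58,0.9],[0,0,0.02],80],[[17.9,-6.58,0.9],[0,0,0.02],80],[[17.9,-6.58,0.9],[0,0,0.02],80],[[17.9,-6.58,0.9],[0,0,0.02],80]]'; python3 - <<'E'
from fit import *
st(); c=r.camera('wrist'); save(c,'w1')
for th,z,p0 in[('heat_sink',.007,(.574,-.288)),('ssr',.007,(.476,-.302)),('terminal_block',.007,(.553,-.138))]: fit([(c,'wrist')],th,z,p0)
st()
E
```

```text
t: 5.4
tcp_pos: [0.5741, -0.2877, 0.1998]
orientation: [-180.0, 0.0, 18.1]
wrist_force: [-0.1, -0.1, 0.1]
gripper_width: 0.0799
grasp_force: 0.0
5.4 [ 0.5741 -0.2877  0.1998] [-1.7999e+02  3.0000e-02  1.8090e+01] 0.07985909283118306 0.0
heat_sink [ 0.5753 -0.2868] yaw 18.5 [('wrist', np.float64(0.98), 0.87)]
ssr [ 0.4764 -0.302 ] yaw 18.5 [('wrist', np.float64(0.58), 0.75)]
terminal_block [ 0.5525 -0.1365] yaw 31.7 [('wrist', np.float64(0.96), 0.66)]
5.6 [ 0.573  -0.2895  0.2003] [1.7996e+02 2.0000e-02 1.7900e+01] 0.0803602944584738 0.0
```

View pics/w1.png

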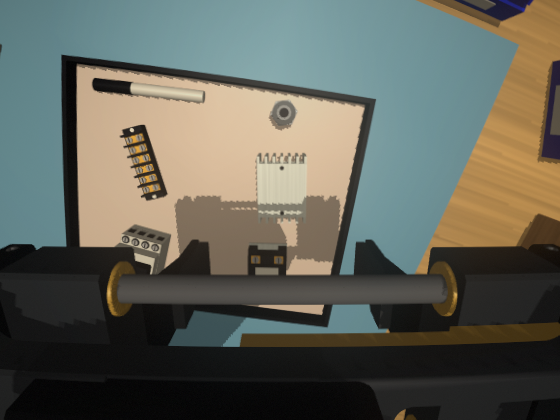

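```bash
python3 -m jog '[[[0.06,-0.04,2],[0,0,0],80],[[0.06,-0.04,4],[0,0,0],80],[[0.06,-0.04,5.5],[0,0,0],80],[[0.06,-0.04,6.5],[0,0,0],80],[[0.06,-0.04,7.2],[0,0,0],80],[[0.06,-0.04,7.4],[0,0,0],80],[[0.06,-0.04,7.4],[0,0,0],0],[[0.06,-0.04,7.4],[0,0,0],0],[[0.06,-0.04,7.4],[0,0,0],0],[[0.06,-0.04,7.4],[0,0,0],0],[[0.06,-0.04,7.4],[0,0,0],0],[[0.06,-0.04,7.4],[0,0,0],0]]'; python3 -c "
from h import *
st()"
```

```text
t: 6.8
tcp_pos: [0.5755, -0.2867, 0.0158]
orientation: [180.0, -0.0, 18.0]
wrist_force: [-1.0, 0.9, 3.7]
gripper_width: 0.0495
grasp_force: 30.0
6.8 [ 0.5755 -0.2867  0.0158] [ 1.7995e+02 -4.0000e-02  1.8040e+01] 0.04946561517631568 29.994528363458812
```

```bash
python3 -m jog '[[[0,0,-1],[0,0,0],0],[[0,0,-3],[0,0,0],0],[[0,0,-5],[0,0,0],0],[[4.76,-18.9,-5],[0,0,0.33],0],[[4.76,-18.9,-5],[0,0,0.33],0],[[4.76,-18.9,-5],[0,0,0.33],0],[[4.76,-18.9,-5],[0,0,0.33],0],[[4.76,-18.9,-5],[0,0,0.33],0],[[4.76,-18.9,-5],[0,0,0.33],0],[[4.76,-18.9,-5],[0,0,0.33],0],[[4.76,-18.9,-5],[0,0,0.33],0],[[4.76,-18.9,-5],[0,0,0.33],0]]'; python3 - <<'E'
from fit import *
st(); go((.542,.2,.06,-1)); c=r.camera('wrist'); save(c,'w2')
for th,z,p0 in[('plate',.002,(.507,.201)),('main_switch',.005,(.543,.290)),('power_supply',.005,(.54,.11))]: fit([(c,'wrist')],th,z,p0)
E
```

```text
t: 8.0
tcp_pos: [0.5438, 0.1638, 0.14]
orientation: [180.0, 0.0, -0.9]
wrist_force: [0.9, 0.4, -2.5]
gripper_width: 0.0499
grasp_force: 30.0
8.0 [0.5438 0.1638 0.14  ] [179.98   0.    -0.88] 0.049904619612385896 29.992305315099657
go (0.542, 0.2, 0.06, -1) [-0.1, -1.45, 3.2] [0.0, 0.0, 0.002]
plate wrist none
main_switch [0.5432 0.2914] yaw -0.3 [('wrist', np.float64(0.9), 0.6)]
power_supply [0.5406 0.1112] yaw 0.6 [('wrist', np.float64(0.79), 0.72)]
```

View pics/w2.png

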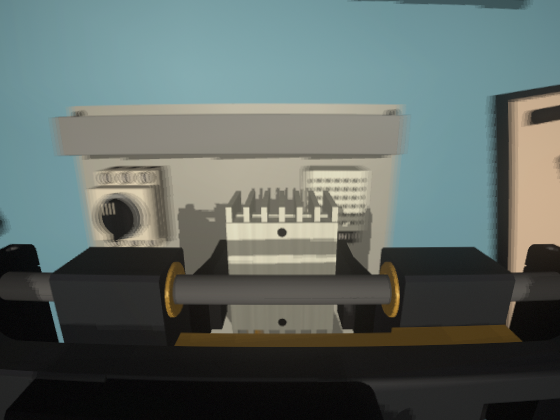

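```bash
python3 -m jog '[[[-0.05,-0.8,0],[0,0,0],0],[[-0.1,-1.45,0.5],[0,0,0],0],[[-0.1,-1.45,1.5],[0,0,0],0],[[-0.1,-1.45,2.2],[0,0,0],0],[[-0.1,-1.45,2.6],[0,0,0],0],[[-0.1,-1.45,2.6],[0,0,0],0],[[-0.1,-1.45,2.6],[0,0,0],0]]'; python3 -c "
from h import *
st(); go((.542,.201,.015,-1))"
```

```text
t: 8.9
tcp_pos: [0.5431, 0.1978, 0.0756]
orientation: [180.0, -0.0, -0.9]
wrist_force: [0.4, 0.1, -1.2]
gripper_width: 0.0496
grasp_force: 30.0
8.9 [0.5431 0.1978 0.0756] [ 1.8e+02 -4.0e-02 -9.3e-01] 0.04956385820347937 29.993906244635582
go (0.542, 0.201, 0.015, -1) [-0.05, -0.13, 2.43] [0.0, -0.001, 0.001]
```

```bash
python3 -m jog '[[[-0.05,-0.13,0.8],[0,0,0],0],[[-0.05,-0.13,1.6],[0,0,0],0],[[-0.05,-0.13,2.1],[0,0,0],0],[[-0.05,-0.13,2.35],[0,0,0],0],[[-0.05,-0.13,2.42],[0,0,0],0],[[-0.05,-0.13,2.46],[0,0,0],0],[[-0.05,-0.13,2.46],[0,0,0],0],[[-0.05,-0.13,2.46],[0,0,0],0]]'; python3 -c "
from h import *
st()"
```

```text
t: 9.7
tcp_pos: [0.5418, 0.2018, 0.0142]
orientation: [-180.0, -0.1, -0.9]
wrist_force: [0.4, 0.4, -1.7]
gripper_width: 0.05
grasp_force: 30.0
9.7 [0.5418 0.2018 0.0142] [-1.7999e+02 -6.0000e-02 -8.7000e-01] 0.04995035639937272 29.993859487585723
```

```bash
python3 -m jog '[[[0,0,0.03],[0,0,0],0],[[0,0,0.05],[0,0,0],0],[[0,0,0.05],[0,0,0],0],[[0,0,0.05],[0,0,0],64],[[0,0,0.05],[0,0,0],64],[[0,0,0.05],[0,0,0],64],[[0,0,0.05],[0,0,0],64],[[0,0,-1],[0,0,0],64],[[0,0,-3],[0,0,0],64],[[0,0,-5],[0,0,0],64],[[0,0,-6],[0,0,0],64],[[0,0,-6],[0,0,0],64]]'; python3 - <<'E'
from fit import *
st(); go((.478,-.302,.15,18.5)); V=[(r.camera(n),n) for n in('top','scene')]
for v in V: fit([v],'heat_sink',.005,(.542,.2))
E
```

```text
t: 10.9
tcp_pos: [0.5434, 0.2027, 0.168]
orientation: [-179.9, -0.4, -0.9]
wrist_force: [0.1, 0.1, -0.6]
gripper_width: 0.0642
grasp_force: 0.0
10.9 [0.5434 0.2027 0.168 ] [-179.87   -0.39   -0.87] 0.06420183493447892 0.0
go (0.478, -0.302, 0.15, 18.5) [-2.31, 20.23, 0.66] [-0.001, -0.007, -0.338]
heat_sink top none
heat_sink [0.5459 0.2006] yaw -2.0 [('scene', np.float64(0.97), 0.86)]
```

```bash
python3 -m jog '[[[-2.3,20.2,0],[0,0,-0.34],70],[[-2.3,20.2,0],[0,0,-0.34],70],[[-2.3,20.2,0],[0,0,-0.34],70],[[-2.3,20.2,0],[0,0,-0.34],70],[[-2.3,20.2,0],[0,0,-0.34],70],[[-2.3,20.2,0],[0,0,-0.34],70],[[-2.3,20.2,0],[0,0,-0.34],70],[[-2.3,20.2,0],[0,0,-0.34],70],[[-2.3,20.2,0],[0,0,-0.34],70],[[-2.3,20.2,0],[0,0,-0.34],70],[[-2.3,20.2,0],[0,0,-0.34],70],[[-2.3,20.2,0],[0,0,-0.34],70]]'; python3 - <<'E'
from fit import *
c=r.camera('wrist'); 
fit([(c,'wrist')],'ssr',.007,(.477,-.302)); fit([(c,'wrist')],'terminal_block',.007,(.553,-.138))
st(); go((.477,-.302,.05,18.5))
E
```

```text
t: 12.3
tcp_pos: [0.474, -0.3058, 0.1616]
orientation: [-179.9, 0.2, 18.3]
wrist_force: [-0.2, 0.5, -0.8]
gripper_width: 0.0697
grasp_force: 0.0
ssr [ 0.477  -0.3008] yaw 18.5 [('wrist', np.float64(0.93), 0.96)]
terminal_block [ 0.5519 -0.1374] yaw 30.9 [('wrist', np.float64(0.95), 0.96)]
12.45 [ 0.4763 -0.3009  0.1626] [-1.799e+02  4.000e-02  1.870e+01] 0.07002895211835548 0.0
go (0.477, -0.302, 0.05, 18.5) [0.02, 0.06, 4.5] [-0.002, 0.001, 0.003]
```

```bash
python3 -m jog '[[[0.02,0.02,2],[0,0,0],70],[[0.02,0.02,4],[0,0,0],70],[[0.02,0.02,5.2],[0,0,0],70],[[0.02,0.02,5.8],[0,0,0],70],[[0.02,0.02,6.04],[0,0,0],70],[[0.02,0.02,6.04],[0,0,0],70],[[0.02,0.02,6.04],[0,0,0],0],[[0.02,0.02,6.04],[0,0,0],0],[[0.02,0.02,6.04],[0,0,0],0],[[0.02,0.02,6.04],[0,0,0],0],[[0.02,0.02,6.04],[0,0,0],0],[[0.02,0.02,6.04],[0,0,0],0]]'; python3 -c "
from h import *
st();go((.477,-.302,.15,18.5),(.5425,.2015,.15,-1))"
```

```text
t: 13.65
tcp_pos: [0.4771, -0.3029, 0.0132]
orientation: [180.0, -0.0, 18.6]
wrist_force: [-1.6, 0.7, 4.8]
gripper_width: 0.0445
grasp_force: 30.0
13.65 [ 0.4771 -0.3029  0.0132] [ 1.7997e+02 -2.0000e-02  1.8610e+01] 0.04449954624442098 29.957334995269775
go (0.477, -0.302, 0.15, 18.5) [0.01, -0.03, -5.47] [0.001, -0.0, 0.002]
go (0.5425, 0.2015, 0.15, -1) [8.92, -18.28, -5.48] [0.001, -0.001, 0.342]
```

```bash
python3 -m jog '[[[0,0,-1],[0,0,0],0],[[0,0,-3],[0,0,0],0],[[0,0,-5],[0,0,0],0],[[8.9,-18.3,-5.5],[0,0,0.34],0],[[8.9,-18.3,-5.5],[0,0,0.34],0],[[8.9,-18.3,-5.5],[0,0,0.34],0],[[8.9,-18.3,-5.5],[0,0,0.34],0],[[8.9,-18.3,-5.5],[0,0,0.34],0],[[8.9,-18.3,-5.5],[0,0,0.34],0],[[8.9,-18.3,-5.5],[0,0,0.34],0],[[8.9,-18.3,-5.5],[0,0,0.34],0],[[8.9,-18.3,-5.5],[0,0,0.34],0]]'; python3 -c "
from h import *
r.camera('top');r.camera('top');st();go((.542,.2015,.1,-1))"
```

```text
t: 14.85
tcp_pos: [0.5333, 0.139, 0.1485]
orientation: [180.0, -0.0, -0.9]
wrist_force: [1.0, -0.6, -1.1]
gripper_width: 0.0449
grasp_force: 30.0
14.95 [0.5325 0.1457 0.1487] [-1.7977e+02 -2.0000e-02 -3.1000e-01] 0.044508326549597486 29.95624154806137
go (0.542, 0.2015, 0.1, -1) [0.37, -2.23, 1.96] [-0.004, -0.0, 0.012]
```

```bash
python3 -m jog '[[[0.2,-1.2,0],[0,0,0],0],[[0.37,-2.23,0.5],[0,0,0],0],[[0.37,-2.23,1.5],[0,0,0],0],[[0.37,-2.23,1.96],[0,0,0],0],[[0.37,-2.23,1.96],[0,0,0],0],[[0.37,-2.23,1.96],[0,0,0],0]]'; python3 - <<'E'
from fit import *
c=r.camera('wrist'); save(c,'w3'); x=fit([(c,'wrist')],'ssr',.094,(.542,.2015)); fit([(c,'wrist')],'heat_sink',.005,(.542,.2015))
st();go((.542,.2015,.047,-1))
E
```

```text
t: 15.55
tcp_pos: [0.5438, 0.192, 0.0999]
orientation: [180.0, -0.0, -0.9]
wrist_force: [0.4, -0.6, -1.1]
gripper_width: 0.045
grasp_force: 30.0
ssr [0.5436 0.1916] yaw -0.9 [('wrist', np.float64(0.88), 0.62)]
heat_sink [0.542  0.2027] yaw -3.3 [('wrist', np.float64(0.47), 0.61)]
15.7 [0.5443 0.1925 0.1006] [-1.7999e+02 -1.0000e-01 -9.2000e-01] 0.04442982207161197 29.95534658432007
go (0.542, 0.2015, 0.047, -1) [-0.1, -0.36, 2.14] [-0.0, -0.002, 0.001]
```

View pics/w3.png

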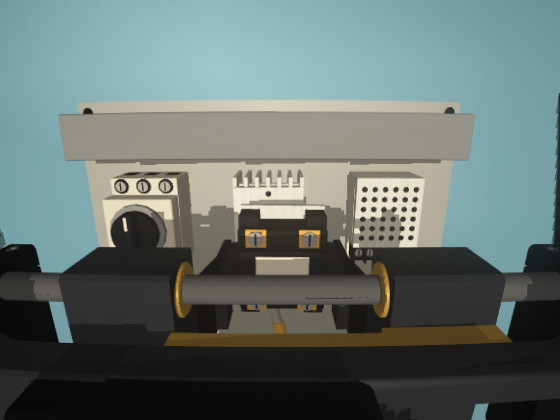

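```bash
python3 -m jog '[[[-0.08,-0.36,0.3],[0,0,0],0],[[-0.08,-0.36,1],[0,0,0],0],[[-0.08,-0.36,1.6],[0,0,0],0],[[-0.08,-0.36,1.95],[0,0,0],0],[[-0.08,-0.36,2.05],[0,0,0],0],[[-0.08,-0.36,2.1],[0,0,0],0],[[-0.08,-0.36,2.1],[0,0,0],0],[[-0.08,-0.36,2.1],[0,0,0],0]]'; python3 -c "
from h import *
st()"
```

```text
t: 16.5
tcp_pos: [0.542, 0.2019, 0.0475]
orientation: [-180.0, -0.1, -0.9]
wrist_force: [0.1, 0.2, -0.8]
gripper_width: 0.0451
grasp_force: 30.0
16.5 [0.542  0.2019 0.0475] [-1.7999e+02 -5.0000e-02 -8.8000e-01] 0.04505885258366675 29.955326914787292
```

```bash
python3 -m jog '[[[0,0,0.03],[0,0,0],0],[[0,0,0.06],[0,0,0],0],[[0,0,0.06],[0,0,0],0],[[0,0,0.06],[0,0,0],0]]'
```

```text
t: 16.9
tcp_pos: [0.542, 0.2018, 0.0462]
orientation: [180.0, -0.0, -0.9]
wrist_force: [-2.2, -1.2, 4.8]
gripper_width: 0.0448
grasp_force: 30.0
```

Contact (about 5 N). Release and retreat straight up.

```bash
python3 -m jog '[[[0,0,0],[0,0,0],60],[[0,0,0],[0,0,0],60],[[0,0,0],[0,0,0],60],[[0,0,0],[0,0,0],60],[[0,0,-1],[0,0,0],60],[[0,0,-3],[0,0,0],60],[[0,0,-5],[0,0,0],60],[[0,0,-5],[0,0,0],60]]'; python3 - <<'E'
from fit import *
V=[(r.camera(n),n) for n in('top','scene')]
for v in V: fit([v],'ssr',.04,(.542,.2)); fit([v],'heat_sink',.005,(.542,.2)); fit([v],'contactor',.007,(.446,-.16))
c=V[0][0]; cv2.imwrite('pics/t2.png',cv2.resize(c['image'][165:325,85:275,::-1],None,fx=3,fy=3))
st(); go((.446,-.160,.17,1))
E
```

```text
t: 17.7
tcp_pos: [0.5448, 0.2036, 0.1777]
orientation: [-179.8, -0.6, -0.9]
wrist_force: [0.9, 1.2, -0.7]
gripper_width: 0.0599
grasp_force: 0.0
ssr [0.5332 0.1955] yaw 46.8 [('top', np.float64(0.58), 0.88)]
heat_sink [0.5308 0.1855] yaw -38.2 [('top', np.float64(0.35), 0.71)]
contactor [ 0.4421 -0.1623] yaw -0.3 [('top', np.float64(0.93), 0.9)]
ssr [0.5467 0.1994] yaw 1.1 [('scene', np.float64(0.91), 0.55)]
heat_sink [0.5469 0.1982] yaw -1.8 [('scene', np.float64(0.71), 0.6)]
contactor [ 0.4491 -0.1592] yaw 0.4 [('scene', np.float64(0.9), 0.59)]
18.1 [0.5411 0.2016 0.1693] [ 1.7996e+02  1.1000e-01 -8.7000e-01] 0.060242455919896264 0.0
go (0.446, -0.16, 0.17, 1) [-3.59, 14.52, -0.01] [0.001, 0.002, -0.033]
```

View pics/t2.png

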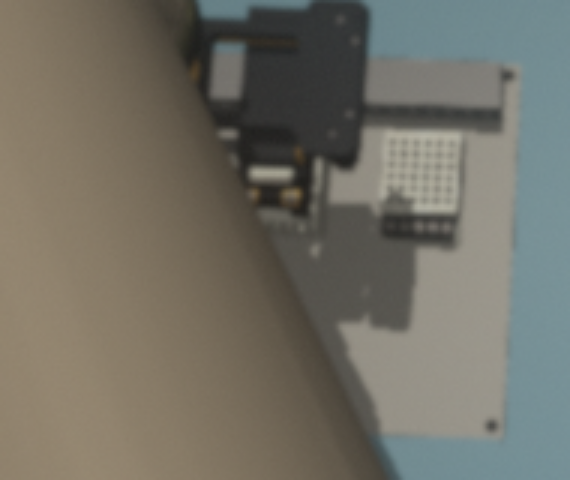

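```bash
python3 -m jog '[[[-3.6,14.5,0],[0,0,-0.03],70],[[-3.6,14.5,0],[0,0,-0.03],70],[[-3.6,14.5,0],[0,0,-0.03],70],[[-3.6,14.5,0],[0,0,-0.03],70],[[-3.6,14.5,0],[0,0,-0.03],70],[[-3.6,14.5,0],[0,0,-0.03],70],[[-3.6,14.5,0],[0,0,-0.03],70],[[-3.6,14.5,0],[0,0,-0.03],70],[[-3.6,14.5,0],[0,0,-0.03],70],[[-3.6,14.5,0],[0,0,-0.03],70],[[-3.6,14.5,0],[0,0,-0.03],70]]'; python3 - <<'E'
from fit import *
c=r.camera('wrist'); save(c,'w4')
fit([(c,'wrist')],'contactor',.007,(.446,-.160)); fit([(c,'wrist')],'terminal_block',.007,(.553,-.138))
V=[(r.camera(n),n) for n in('top','scene')]
for v in V: fit([v],'ssr',.04,(.542,.2)); fit([v],'heat_sink',.005,(.542,.2))
st(); go((.446,-.160,.022,1))
E
```

```text
t: 19.2
tcp_pos: [0.4465, -0.158, 0.1702]
orientation: [-180.0, 0.0, 1.0]
wrist_force: [-0.1, -0.3, -0.2]
gripper_width: 0.07
grasp_force: 0.0
contactor [ 0.4456 -0.1596] yaw 1.1 [('wrist', np.float64(0.92), 0.83)]
terminal_block [ 0.5519 -0.1374] yaw 30.9 [('wrist', np.float64(0.94), 0.96)]
ssr [0.5399 0.1984] yaw 2.9 [('top', np.float64(0.94), 0.92)]
heat_sink [0.5347 0.1935] yaw -16.7 [('top', np.float64(0.51), 0.78)]
ssr [0.5469 0.2   ] yaw -2.0 [('scene', np.float64(0.87), 0.94)]
heat_sink [0.5487 0.1983] yaw 1.0 [('scene', np.float64(0.7), 0.69)]
19.65 [ 0.4462 -0.1592  0.1705] [179.99  -0.     0.86] 0.07012607246671365 0.0
go (0.446, -0.16, 0.022, 1) [-0.01, 0.03, 5.94] [0.0, -0.0, -0.002]
```

View pics/w4.png

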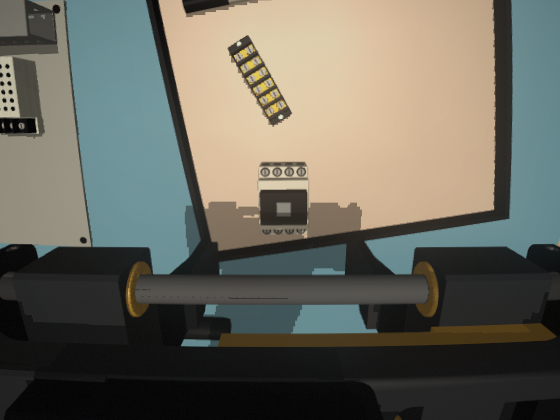

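```bash
python3 -m jog '[[[-0.01,0.02,2],[0,0,0],70],[[-0.01,0.02,4],[0,0,0],70],[[-0.01,0.02,5.2],[0,0,0],70],[[-0.01,0.02,5.8],[0,0,0],70],[[-0.01,0.02,5.94],[0,0,0],70],[[-0.01,0.02,5.94],[0,0,0],70],[[-0.01,0.02,5.94],[0,0,0],0],[[-0.01,0.02,5.94],[0,0,0],0],[[-0.01,0.02,5.94],[0,0,0],0],[[-0.01,0.02,5.94],[0,0,0],0],[[-0.01,0.02,5.94],[0,0,0],0],[[-0.01,0.02,5.94],[0,0,0],0]]'; python3 -c "
from h import *
st();go((.446,-.16,.16,1),(.4355,.292,.16,-1))"
```

```text
t: 20.85
tcp_pos: [0.4462, -0.1599, 0.0224]
orientation: [180.0, -0.0, 0.8]
wrist_force: [-0.8, 0.7, 5.9]
gripper_width: 0.0447
grasp_force: 30.0
20.85 [ 0.4462 -0.1599  0.0224] [ 1.7998e+02 -4.0000e-02  8.5000e-01] 0.04467271792002877 29.97135682962835
go (0.446, -0.16, 0.16, 1) [-0.01, 0.01, -5.5] [0.0, -0.001, -0.003]
go (0.4355, 0.292, 0.16, -1) [-0.16, -18.08, -5.51] [0.0, -0.001, 0.032]
```

```bash
python3 -m jog '[[[0,0,-1],[0,0,0],0],[[0,0,-3],[0,0,0],0],[[0,0,-5],[0,0,0],0],[[-0.16,-18.1,-5.5],[0,0,0.03],0],[[-0.16,-18.1,-5.5],[0,0,0.03],0],[[-0.16,-18.1,-5.5],[0,0,0.03],0],[[-0.16,-18.1,-5.5],[0,0,0.03],0],[[-0.16,-18.1,-5.5],[0,0,0.03],0],[[-0.16,-18.1,-5.5],[0,0,0.03],0],[[-0.16,-18.1,-5.5],[0,0,0.03],0],[[-0.16,-18.1,-5.5],[0,0,0.03],0],[[-0.16,-18.1,-5.5],[0,0,0.03],0]]'; python3 - <<'E'
from fit import *
c=r.camera('wrist'); save(c,'w5')
for th,z,p0 in[('plate',.002,(.507,.201)),('main_switch',.005,(.543,.290)),('power_supply',.005,(.54,.11))]: fit([(c,'wrist')],th,z,p0)
st();go((.4355,.292,.06,-1))
E
```

```text
t: 22.05
tcp_pos: [0.4348, 0.2915, 0.1592]
orientation: [180.0, -0.0, -0.9]
wrist_force: [0.9, -1.2, -2.5]
gripper_width: 0.0447
grasp_force: 30.0
plate [0.506  0.2038] yaw -1.5 [('wrist', np.float64(0.99), 0.59)]
main_switch [0.5394 0.2923] yaw -1.8 [('wrist', np.float64(0.94), 0.97)]
power_supply [0.5405 0.1123] yaw -1.6 [('wrist', np.float64(0.95), 0.67)]
22.25 [0.4344 0.2909 0.1587] [ 1.7999e+02  8.0000e-02 -7.1000e-01] 0.04483820045112637 29.970450438559055
go (0.4355, 0.292, 0.06, -1) [0.05, -0.04, 3.95] [0.0, 0.001, 0.005]
```

```bash
python3 -m jog '[[[0.03,-0.08,1],[0,0,0.005],0],[[0.03,-0.08,2.5],[0,0,0.005],0],[[0.03,-0.08,4],[0,0,0.005],0],[[0.03,-0.08,4.8],[0,0,0.005],0],[[0.03,-0.08,5.2],[0,0,0.005],0],[[0.03,-0.08,5.42],[0,0,0.005],0],[[0.03,-0.08,5.5],[0,0,0.005],0],[[0.03,-0.08,5.5],[0,0,0.005],0],[[0.03,-0.08,5.5],[0,0,0.005],0]]'
```

```text
t: 23.15
tcp_pos: [0.4367, 0.2921, 0.0228]
orientation: [-180.0, -0.1, -1.2]
wrist_force: [-0.1, 0.7, -2.3]
gripper_width: 0.045
grasp_force: 30.0
```

```bash
python3 -m jog '[[[-0.04,-0.03,0.05],[0,0,0],0],[[-0.04,-0.03,0.08],[0,0,0],0],[[-0.04,-0.03,0.11],[0,0,0],0],[[-0.04,-0.03,0.11],[0,0,0],0],[[-0.04,-0.03,0.11],[0,0,0],0]]'
```

```text
t: 23.65
tcp_pos: [0.4352, 0.293, 0.0205]
orientation: [180.0, -0.0, -1.1]
wrist_force: [-5.2, -4.8, 14.8]
gripper_width: 0.0451
grasp_force: 30.0
```

```bash
python3 -m jog '[[[0,0,-0.03],[0,0,0],0],[[0,0,-0.03],[0,0,0],60],[[0,0,-0.03],[0,0,0],60],[[0,0,-0.03],[0,0,0],60],[[0,0,-0.03],[0,0,0],60],[[0,0,-1],[0,0,0],60],[[0,0,-3],[0,0,0],60],[[0,0,-5],[0,0,0],60],[[0,0,-5.5],[0,0,0],60],[[0,0,-5.5],[0,0,0],60]]'; python3 - <<'E'
from fit import *
c=r.camera('wrist'); save(c,'w6')
for th,z,p0 in[('plate',.002,(.507,.201)),('contactor',.005,(.435,.293)),('ssr',.04,(.542,.201)),('heat_sink',.005,(.542,.201)),('main_switch',.005,(.543,.290))]: fit([(c,'wrist')],th,z,p0)
st();go((.552,-.1375,.17,31))
E
```

```text
t: 24.65
tcp_pos: [0.4363, 0.2934, 0.1589]
orientation: [-179.9, -0.2, -1.2]
wrist_force: [0.3, -0.1, -0.5]
gripper_width: 0.0601
grasp_force: 0.0
plate [0.5051 0.203 ] yaw -1.0 [('wrist', np.float64(0.99), 0.84)]
contactor [0.4359 0.2923] yaw 0.3 [('wrist', np.float64(0.92), 0.77)]
ssr [0.5391 0.2016] yaw -1.6 [('wrist', np.float64(0.92), 0.6)]
heat_sink [0.5425 0.201 ] yaw -0.5 [('wrist', np.float64(0.99), 0.84)]
main_switch [0.54   0.2923] yaw -1.3 [('wrist', np.float64(0.95), 0.73)]
24.95 [0.4345 0.2922 0.1552] [ 1.7994e+02  1.2000e-01 -1.1500e+00] 0.05991435296237071 0.0
go (0.552, -0.1375, 0.17, 31) [5.05, 17.09, -0.59] [0.0, 0.002, -0.561]
```

View pics/w6.png

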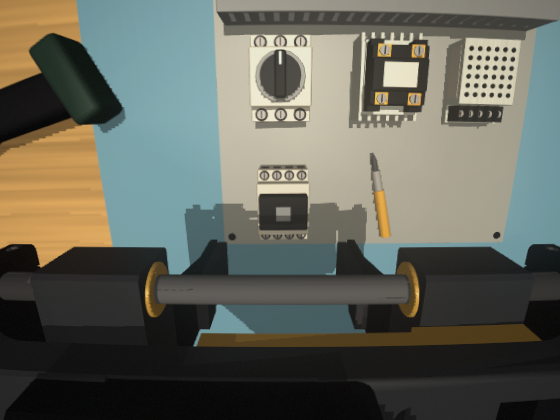

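```bash
python3 -m jog '[[[5.05,17.1,-0.6],[0,0,-0.56],50],[[5.05,17.1,-0.6],[0,0,-0.56],50],[[5.05,17.1,-0.6],[0,0,-0.56],50],[[5.05,17.1,-0.6],[0,0,-0.56],50],[[5.05,17.1,-0.6],[0,0,-0.56],50],[[5.05,17.1,-0.6],[0,0,-0.56],50],[[5.05,17.1,-0.6],[0,0,-0.56],50],[[5.05,17.1,-0.6],[0,0,-0.56],50],[[5.05,17.1,-0.6],[0,0,-0.56],50],[[5.05,17.1,-0.6],[0,0,-0.56],50],[[5.05,17.1,-0.6],[0,0,-0.56],50],[[5.05,17.1,-0.6],[0,0,-0.56],50]]'; python3 - <<'E'
from fit import *
c=r.camera('wrist'); save(c,'w7')
fit([(c,'wrist')],'terminal_block',.007,(.553,-.138))
st(); go((.552,-.1375,.010,31))
E
```

```text
t: 26.15
tcp_pos: [0.5523, -0.1372, 0.1705]
orientation: [-179.9, 0.0, 30.9]
wrist_force: [-0.9, 0.6, 0.3]
gripper_width: 0.0499
grasp_force: 0.0
terminal_block [ 0.5535 -0.1361] yaw 31.3 [('wrist', np.float64(0.94), 0.9)]
26.25 [ 0.5525 -0.1357  0.1711] [-1.7994e+02  2.0000e-02  3.1040e+01] 0.04965317569344075 0.0
go (0.552, -0.1375, 0.01, 31) [-0.05, 0.06, 6.44] [-0.001, 0.0, 0.001]
```

View pics/w7.png

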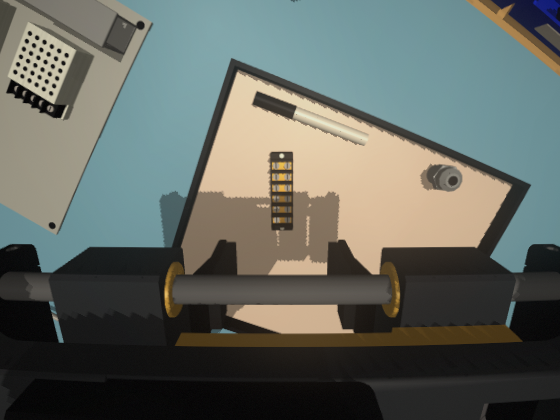

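```bash
python3 -m jog '[[[0.02,0,2],[0,0,0],50],[[0.02,0,4],[0,0,0],50],[[0.02,0,5.5],[0,0,0],50],[[0.02,0,6.1],[0,0,0],50],[[0.02,0,6.35],[0,0,0],50],[[0.02,0,6.41],[0,0,0],50],[[0.02,0,6.41],[0,0,0],0],[[0.02,0,6.41],[0,0,0],0],[[0.02,0,6.41],[0,0,0],0],[[0.02,0,6.41],[0,0,0],0],[[0.02,0,6.41],[0,0,0],0],[[0.02,0,6.41],[0,0,0],0]]'; python3 -c "
from h import *
st();go((.4545,.113,.15,89))"
```

```text
t: 27.45
tcp_pos: [0.5534, -0.1372, 0.0119]
orientation: [180.0, -0.0, 30.9]
wrist_force: [-1.0, 0.2, 5.6]
gripper_width: 0.0216
grasp_force: 30.0
27.45 [ 0.5534 -0.1372  0.0119] [ 1.7997e+02 -2.0000e-02  3.0920e+01] 0.02158339134367253 30.001022815704346
go (0.4545, 0.113, 0.15, 89) [1.75, -10.61, -5.53] [0.001, 0.0, -1.014]
```

```bash
python3 -m jog '[[[0,0,-1],[0,0,0],0],[[0,0,-3],[0,0,0],0],[[0,0,-5],[0,0,0],0],[[1.75,-10.6,-5.5],[0,0,-1.01],0],[[1.75,-10.6,-5.5],[0,0,-1.01],0],[[1.75,-10.6,-5.5],[0,0,-1.01],0],[[1.75,-10.6,-5.5],[0,0,-1.01],0],[[1.75,-10.6,-5.5],[0,0,-1.01],0],[[1.75,-10.6,-5.5],[0,0,-1.01],0],[[1.75,-10.6,-5.5],[0,0,-1.01],0],[[1.75,-10.6,-5.5],[0,0,-1.01],0],[[1.75,-10.6,-5.5],[0,0,-1.01],0]]'; python3 - <<'E'
from fit import *
c=r.camera('wrist'); save(c,'w8')
fit([(c,'wrist')],'plate',.002,(.507,.201))
st(); go((.454,.1135,.0095,88.8))
E
```

```text
t: 28.65
tcp_pos: [0.4545, 0.1122, 0.1487]
orientation: [-180.0, 0.0, 88.6]
wrist_force: [-0.2, -0.1, -0.8]
gripper_width: 0.0216
grasp_force: 30.0
plate [0.5104 0.2031] yaw -1.3 [('wrist', np.float64(0.97), 0.57)]
28.75 [0.4545 0.1121 0.1487] [-1.7998e+02  1.0000e-02  8.8580e+01] 0.021362197344836686 29.999690651893616
go (0.454, 0.1135, 0.0095, 88.8) [0.06, -0.02, 5.57] [-0.0, 0.0, -0.004]
```

View pics/w8.png

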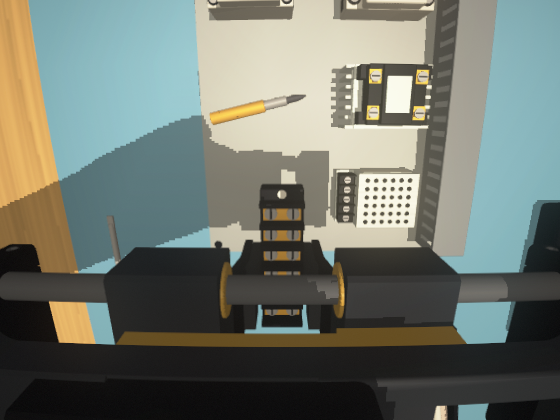

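```bash
python3 -m jog '[[[0.06,0,1],[0,0,0],0],[[0.06,0,2.8],[0,0,0],0],[[0.06,0,4.2],[0,0,0],0],[[0.06,0,5],[0,0,0],0],[[0.06,0,5.35],[0,0,0],0],[[0.06,0,5.46],[0,0,0],0],[[0.06,0,5.5],[0,0,0],0],[[0.06,0,5.5],[0,0,0],0],[[0.06,0,5.5],[0,0,0],0]]'
```

```text
t: 29.65
tcp_pos: [0.4552, 0.1143, 0.0123]
orientation: [179.9, 0.0, 88.8]
wrist_force: [-0.3, -0.2, -0.5]
gripper_width: 0.0219
grasp_force: 30.0
```

```bash
python3 -m jog '[[[-0.03,-0.03,0.04],[0,0,0],0],[[-0.03,-0.03,0.08],[0,0,0],0],[[-0.03,-0.03,0.08],[0,0,0],0],[[-0.03,-0.03,0.08],[0,0,0],0]]'
```

```text
t: 30.05
tcp_pos: [0.4539, 0.1134, 0.0098]
orientation: [180.0, 0.0, 88.8]
wrist_force: [-1.8, -0.2, 6.4]
gripper_width: 0.0219
grasp_force: 30.0
```

Contact felt (6 N). Release, retreat up, then move clear towards the tray side to look.

```bash
python3 -m jog '[[[0,0,0],[0,0,0],36],[[0,0,0],[0,0,0],36],[[0,0,0],[0,0,0],36],[[0,0,0],[0,0,0],36],[[0,0,-1],[0,0,0],36],[[0,0,-3],[0,0,0],36],[[0,0,-5],[0,0,0],36],[[0,0,-7],[0,0,0],36],[[-6,0,-7],[0,0,0],36],[[-12,0,-7],[0,0,0],36],[[-12,0,-7],[0,0,0],36],[[-12,0,-7],[0,0,0],36]]'; python3 - <<'E'
from fit import *
V=[(r.camera(n),n) for n in('top','scene')]
for v in V:
    for th,z,p0 in[('plate',.002,(.507,.201)),('main_switch',.005,(.543,.29)),('power_supply',.005,(.54,.111)),('heat_sink',.005,(.542,.2)),('ssr',.04,(.542,.2)),('contactor',.005,(.435,.293)),('terminal_block',.005,(.454,.113)),('punch',.005,(.431,.193)),('gland',.007,(.65,-.265))]:
        fit([v],th,z,p0+((1.55,) if th[0]=='t' else ()))
c=V[0][0]; cv2.imwrite('pics/t3.png',cv2.resize(c['image'][150:325,85:485,::-1],None,fx=2,fy=2)); st()
E
```

```text
t: 31.25
tcp_pos: [0.4491, -0.0884, 0.1847]
orientation: [179.9, 0.0, 88.8]
wrist_force: [1.7, 0.3, -0.5]
gripper_width: 0.036
grasp_force: 0.0
plate [0.5043 0.2006] yaw -1.0 [('top', np.float64(0.98), 0.62)]
main_switch [0.5408 0.2896] yaw -1.8 [('top', np.float64(0.93), 0.7)]
power_supply [0.5399 0.11  ] yaw 0.9 [('top', np.float64(0.97), 0.81)]
heat_sink [0.5399 0.1956] yaw -0.8 [('top', np.float64(0.84), 0.91)]
ssr [0.5379 0.1985] yaw -1.6 [('top', np.float64(0.94), 0.72)]
contactor [0.4309 0.2895] yaw 0.8 [('top', np.float64(0.93), 0.6)]
terminal_block [0.4511 0.1107] yaw 89.5 [('top', np.float64(0.96), 0.61)]
punch [0.431  0.1933] yaw 11.7 [('top', np.float64(0.87), 0.74)]
gland top none
plate [0.5104 0.2017] yaw -1.1 [('scene', np.float64(0.97), 0.7)]
main_switch [0.5491 0.2884] yaw -4.1 [('scene', np.float64(0.85), 0.68)]
power_supply [0.5444 0.1119] yaw 0.4 [('scene', np.float64(0.91), 0.56)]
heat_sink [0.5468 0.1993] yaw 0.6 [('scene', np.float64(0.7), 0.9)]
ssr [0.5467 0.1991] yaw 0.4 [('scene', np.float64(0.93), 0.61)]
contactor [0.4396 0.2896] yaw -3.3 [('scene', np.float64(0.91), 0.77)]
terminal_block [0.4582 0.1115] yaw 87.1 [('scene', np.float64(0.96), 0.61)]
punch [0.4311 0.1934] yaw 8.5 [('scene', np.float64(0.73), 0.52)]
gland [ 0.6535 -0.2635] yaw -3.5 [('scene', np.float64(0.74), 0.62)]
32.25 [ 0.4495 -0.0864  0.1844] [180.    0.   88.8] 0.03606239038238297 0.0
```

View pics/t3.png

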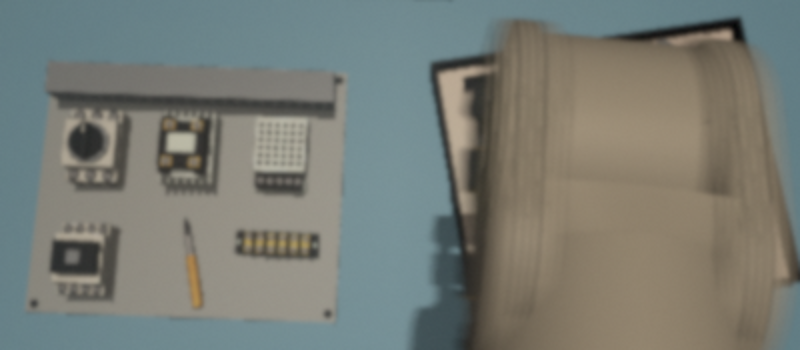

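The top view shows every part in place: relay on the heat sink at (185,145), contactor at (80,257), terminal block at (278,244). The punch has not moved and the arm is clear. The relative offsets are within about 3 mm, so I am handing it in.

```bash
python3 -c "
from h import *
print(r.job_done()); st()"
```

```text
the job is handed in; nothing more can be done
None
the job is handed in; nothing more can be done
```

I handed the job in with the heat sink, relay, contactor and terminal block set down, released and measuring within about 3 mm of their places in the last camera check (tolerances 10–14 mm), the punch and gland left where they lay, and about 32 s of the 109 s used; the hand-in returned no verdict.

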